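# Load the pickle press and cull the broken weights

### The arm

A 7-joint arm with a two-finger parallel gripper is mounted at the origin on a cart in front of the work surface, level with it; the furniture and walls round the work are solid. World frame = base frame: x ahead of the robot, y to its left, z up, the work surface at z = 0. Lengths are in mm, angles in degrees, forces in N, time in s.
With the tool pointing down it reaches from about 350 to 900 mm from the base axis. Payload 7.2 kg.
Tool frame: the origin (TCP) lies midway between the tips of the shut fingers; the grasp point (between the pads) lies 19 mm behind it; z points along the fingers, y is the line along which they close (so a half turn about z gives the same grasp; the last joint's range is limited). The gripper opens to 88 mm and grips with 3 to 60 N. Pads are 20 mm wide; open, the fingers measure 115 mm over their backs; the gripper's body (75 mm by 178 mm) begins 61 mm behind the grasp point.
Start: joints at [65.535, 23.554, -0.728, 91.456, 0.321, 64.991, -4.71], TCP at [219.458, -585.207, 222.653] pointing down, gripper open.
Joint ranges: [-169.25, 169.25], [-16.82, 113.86], [-84.01, 82.57], [7.8, 145.47], [-59.2, 239.2], [7.22, 106.19], [-163.78, 163.78]. Speed limits (degrees/s): [136.94, 136.94, 172.46, 172.46, 180, 180, 180].

### API

Orientations are given as [roll, pitch, yaw] about the fixed x, y, z axes, in that order (R = Rz(yaw) Ry(pitch) Rx(roll)).
In Python, from rig import readout, vision, ticket gives the robot as it stands. The module is installed in compiled form; this text tells all that it offers.
- The arm moves only by the shell command python3 -m pendant 'ROWS' [OPENING]. ROWS is JSON, a list of rows, each an object with "translation": the shift along the tool's x, y, z normalised to -1 to 1, where 1 is 25 mm, a list of three; "roll": the turn about the tool's z normalised to -1 to 1, where 1 is 0.12 rad. In form: [{"translation": [dx, dy, dz], "roll": roll}, ...]. A call has 1 to 12 rows; each row shifts and turns the commanded pose from where the row before left it, along the tool's axes as they then stand; what a row does not reach is not made up. A row lasts 1/10 s, in which the tool goes at most 50 mm and 8.59 degrees, less where a joint would pass 70% of its speed; a pose out of reach is approached as far as the arm can. A call with a number of a shift or a turn outside -1 to 1 is refused whole. A call with a gripper value outside its range is refused whole. OPENING is the opening, from 0 (shut) to 1 (fully open), set as the call begins (- or left out, the last holds). The fingers move at their own pace and stop on an object; the grip force is fixed at half the most. Time passes only in rows, so rows that do not move let the fingers close. It gives the time, the measured TCP pose, the force, the opening and the grip force at its end, in the units of the state.
- readout.state(): the state, without advancing time (a new reading comes with each control period).
- vision.read_camera(name): name is "side" or "top" or "wrist"; returns a dict with "img" (384x512x3 uint8, blue, green, red), "fx", "fy", "cx", "cy" (pixels), "extrinsics" (4x4, takes a point from world to camera coordinates). Camera axes: x right, y up, looking along -z (the intrinsics and any distortion apply to the point x, -y, -z); pixel columns grow to the right and rows downward; lengths in mm; the calibration is good to about 2 mm. A picture is of the moment at which its call begins. There is no depth.
- ticket.sign_off(): hands the job in; it is judged then, once.
The state is a dict: "time": time; "q": joint angles; "qd": joint speeds; "joint_torque": joint torques, N m; "ee_pos": TCP position; "ee_rot": TCP orientation; "contact_force": force on the tool from outside, world axes, zero at the start; "wrist_torque": the same for the moment, N m; "gripper_width": finger opening in mm; "grasp_force": force on a finger pad.
Only numpy, scipy, OpenCV 4.12 (cv2) and the standard library are available. Lean on these libraries where they do the work, as an engineer would, in place of code of your own. Each camera call takes 0.05 s, during which the arm holds its last target. There are 200 camera calls.

### The job

Load the pickle press with all the sound slotted weights from the drainer: slide each sideways onto the stem until it is fully home and lies flat on the stack, its slot turned a quarter turn or more away from that of the weight right below it. Put the broken weights (a piece of the edge is missing) into the orange tray. Once the sound weights are all on the press, start the pressing time by turning the timer's dial a quarter turn anticlockwise, and do not knock the spice jar over.

Things in the scene. Friction and masses are not known exactly. Their poses are not given: they have to be found in the camera images.
- weight_1: Sound brass slotted weight, 0.11 to 0.23 kg: disc 60 mm wide, 10 mm thick; two side flats, 33 mm long and 50 mm apart, for gripping; 12 mm slot from the rim to 6 mm past the centre. Origin: disc's centre at half thickness; x points out through the slot's mouth, y across the flats, z along the disc's axis (faces alike). Starts flat on the drainer, 3 mm above the worktop. 3 or 4 are present.
- weight_2: Sound brass slotted weight, 0.11 to 0.23 kg: disc 60 mm wide, 10 mm thick; two side flats, 33 mm long and 50 mm apart, for gripping; 12 mm slot from the rim to 6 mm past the centre. Origin: disc's centre at half thickness; x points out through the slot's mouth, y across the flats, z along the disc's axis (faces alike). Starts flat on the drainer, 3 mm above the worktop. 3 or 4 are present.
- weight_3: Sound brass slotted weight, 0.11 to 0.23 kg: disc 60 mm wide, 10 mm thick; two side flats, 33 mm long and 50 mm apart, for gripping; 12 mm slot from the rim to 6 mm past the centre. Origin: disc's centre at half thickness; x points out through the slot's mouth, y across the flats, z along the disc's axis (faces alike). Starts flat on the drainer, 3 mm above the worktop. 3 or 4 are present.
- weight_4: Sound brass slotted weight, 0.11 to 0.23 kg: disc 60 mm wide, 10 mm thick; two side flats, 33 mm long and 50 mm apart, for gripping; 12 mm slot from the rim to 6 mm past the centre. Origin: disc's centre at half thickness; x points out through the slot's mouth, y across the flats, z along the disc's axis (faces alike). Starts flat on the drainer, 3 mm above the worktop. 3 or 4 are present.
- broken_1: Broken brass slotted weight: like the sound ones (60 mm, 50 mm across the flats, 10 mm thick, same origin and axes), but its rear edge, away from the slot's mouth, is broken off straight, 13 mm behind the centre. One or two of the broken ones are present.
- broken_2: Broken brass slotted weight: like the sound ones (same sizes, origin and axes), but the horn beside the slot's mouth on its +y side is broken off, from about 10 to 14 mm ahead of the centre. One or two of the broken ones are present.
- weight_1_mouth (a point): Middle of the slot's mouth on the rim of weight_1, 30 mm from its centre at half thickness.
- weight_2_mouth (a point): Middle of the slot's mouth on the rim of weight_2, 30 mm from its centre at half thickness.
- weight_3_mouth (a point): Middle of the slot's mouth on the rim of weight_3, 30 mm from its centre at half thickness.
- weight_4_mouth (a point): Middle of the slot's mouth on the rim of weight_4, 30 mm from its centre at half thickness.
- press: Pickle press, fixed: white crock with two blue bands, diameter 100 mm; origin on the worktop under its centre, z up. Its dark pressure plate (84 mm wide) tops at 38 mm; from it rises a stem of diameter 8 mm, 50 mm long, ending in a black head 20 mm wide, 10 mm high (top at 98 mm). The head is wider than the slots: weights go on sideways only, below it.
- press_seat (a point): Point on the stem's axis at the top of the pressure plate; z up.
- tray: Orange open tray for rejects, fixed on the worktop: 175 mm (its x) by 125 mm (its y), 20 mm high, walls and floor 4 mm. Origin under its centre, z up.
- timer_dial (a joint): Angle of the dial (white upper half) of the kitchen timer fixed on the worktop: 0 at the start, grows anticlockwise seen from above, to 5.24; friction 0.02 N m, stays where left. The dial is a round dome, 58 mm wide at its foot, from 21 to 46 mm above the worktop, with a ridge on top up to 53 mm; grip it across its foot.
- timer_top (a point): On the timer dial's axis, 46 mm above the worktop.
- spice_jar: Loose bystander: spice jar with a reddish-brown cap, diameter 45 mm, 106 mm high, standing on the worktop behind the press; origin under its centre.
Not all that is in view belongs to the job. What is shaped like the part that bears timer_dial but brown or red is not meant.

How it is judged:
By the outcome, as a careful person would: the job done as asked, in the order asked, and still so for the second after the job is handed in, with the robot touching nothing.
Of weight_1, weight_2, weight_3, weight_4 only 3 to 4 are there at a start; the rules pass over those that are not, and their reading is None.
Of broken_1, broken_2 only 1 to 2 are there at a start; the rules pass over those that are not, and their reading is None.
At some moment in a run one of broken_1, broken_2 may be knocked a few centimetres aside while the robot is not near it.
Once in a run the grip may slacken for a moment while it holds something.
It also fails if it takes over 210 s, if anything falls off the work surface, if the arm or the gripper's body presses on something with over 40 N, if the wrist force passes 120 N, or if a joint passes its speed limit or range.

## Working session

There is one attempt and no reset: what is moved stays moved. The work goes in short steps, Python scripts to look and compute and a shell command to move; the robot and the scene stay as the last step left them, time stands still between calls to the robot, and variables do not carry over. Pictures are saved under pics/ and viewed, at most 17 in all, crops included, and the job is handed in when it is done.

```bash
ls; mkdir -p pics
python3 - <<'E'
from rig import readout, vision
import cv2, numpy as np
s=readout.state(); print({k:np.round(v,2).tolist() for k,v in s.items()})
for n in ("top","side","wrist"):
    c=vision.read_camera(n); cv2.imwrite(f"pics/a_{n}.png",c["img"])
    np.set_printoptions(suppress=True,precision=4); print(n,c["fx"],c["fy"],c["cx"],c["cy"],[k for k in c]); print(c["extrinsics"])
a=cv2.imread("pics/a_top.png"); cv2.imwrite("pics/a_top2.png",cv2.resize(a,(800,600),interpolation=cv2.INTER_CUBIC))
E
```

```text
pics
{'time': 0.0, 'q': [65.53, 23.6, -0.73, 91.5, 0.32, 64.99, -4.71], 'qd': [-0.02, -0.04, -0.02, 0.09, -0.09, 0.01, 0.07], 'joint_torque': [0.0, -58.8, 0.64, -29.11, -0.05, 0.02, 0.0], 'ee_pos': [219.24, -584.75, 221.83], 'ee_rot': [-179.91, 0.01, 20.56], 'contact_force': [0.41, -0.28, -0.14], 'wrist_torque': [0.02, 0.01, 0.05], 'grasp_force': 0.0, 'gripper_width': 87.44}
top 472.2665519556533 472.2665519556533 251.17772723460615 193.19491113283706 ['img', 'fx', 'fy', 'cx', 'cy', 'extrinsics']
[[    0.0252    -0.9997    -0.0072   192.7107]
 [    0.982      0.0234     0.1874  -562.5763]
 [   -0.1872    -0.0118     0.9823 -1506.7187]
 [    0.         0.         0.         1.    ]]
side 441.2020102034011 441.2020102034011 257.9573922509483 184.00332327556671 ['img', 'fx', 'fy', 'cx', 'cy', 'extrinsics']
[[    1.        -0.0033     0.0009  -569.519 ]
 [    0.0012     0.5903     0.8072  -175.5068]
 [   -0.0032    -0.8072     0.5903 -1750.612 ]
 [    0.         0.         0.         1.    ]]
wrist 326.28949680130705 326.28949680130705 259.40252301015676 192.42056560836718 ['img', 'fx', 'fy', 'cx', 'cy', 'extrinsics']
[[   0.3523   -0.9359   -0.0014 -623.9711]
 [   0.8984    0.3386   -0.2798   34.2672]
 [   0.2623    0.0973    0.9601 -391.6831]
 [   0.        0.        0.        1.    ]]
```

View pics/a_top2.png

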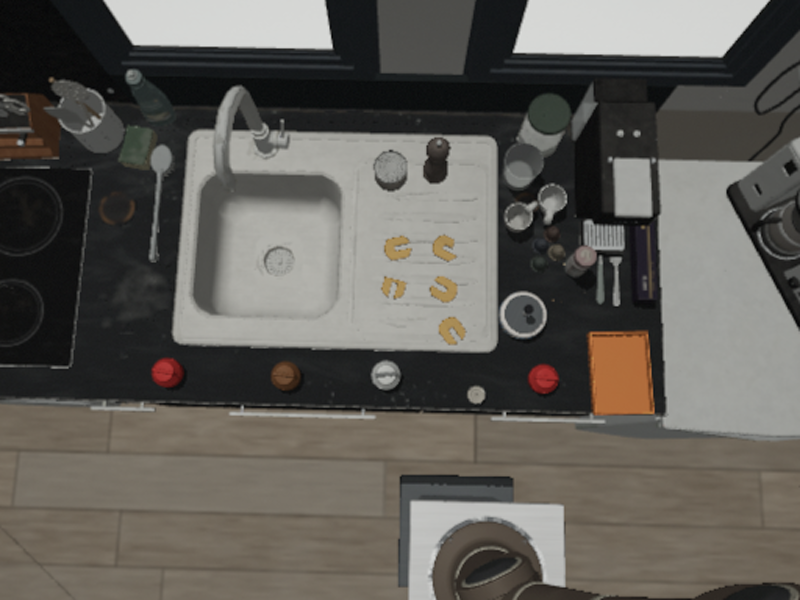

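View pics/a_side.png

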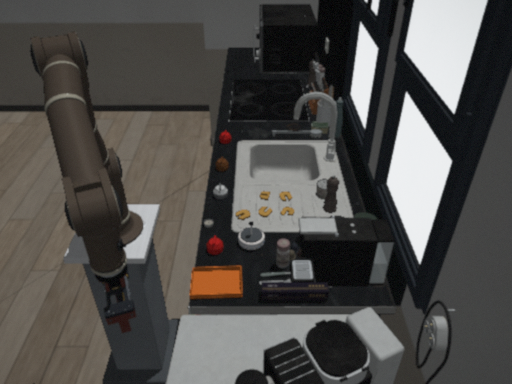

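The top view (800 px scale) shows five brass weights on the drainer: (398,247), (444,247), (393,288), (443,289) and (452,330). The press is at (523,315), the tray at (621,372) and the spice jar at about (580,262). The white timer is at (386,375). Its look-alikes are red at (167,373) and (544,379), and brown at (286,376), so I choose the white one.

```bash
cat > h.py <<'E'
from rig import readout, vision
import cv2, numpy as np
np.set_printoptions(suppress=True,precision=1)
def ray(c,u,v):
    E=c["extrinsics"];R,t=E[:3,:3],E[:3,3]
    d=R.T@np.array([(u-c["cx"])/c["fx"],-(v-c["cy"])/c["fy"],-1.]); return -R.T@t,d
def plane(c,u,v,z):
    o,d=ray(c,u,v); return o+d*(z-o[2])/d[2]
def proj(c,p):
    E=c["extrinsics"];q=E[:3,:3]@np.asarray(p,float)+E[:3,3]
    return np.array([c["cx"]+c["fx"]*q[0]/-q[2],c["cy"]+c["fy"]*q[1]/q[2]])
def tri(rays):
    A=np.zeros((3,3));b=np.zeros(3)
    for o,d in rays:
        d=d/np.linalg.norm(d);M=np.eye(3)-np.outer(d,d);A+=M;b+=M@o
    p=np.linalg.solve(A,b); return p,[np.linalg.norm((np.eye(3)-np.outer(d,d)/(d@d))@(p-o)) for o,d in rays]
def mask(img,kind):
    h=cv2.cvtColor(img,cv2.COLOR_BGR2HSV)
    lo,hi={"brass":((14,90,70),(32,255,255)),"orange":((5,180,120),(14,255,255))}[kind]
    return cv2.inRange(h,lo,hi)
def blobs(m,amin=40):
    n,l,s,c=cv2.connectedComponentsWithStats(m)
    return [(c[i],s[i]) for i in range(1,n) if s[i][4]>=amin]
E
python3 - <<'E'
from h import *
B={}
for n,k in(("top","brass"),("side","brass"),("top","orange"),("side","orange")):
    c=vision.read_camera(n)
    for p,s in blobs(mask(c["img"],k),25): print(n,k,p,s[2:],plane(c,*p,13 if k=="brass" else 20))
c=vision.read_camera("top")
for nm,u,v,z in(("press",523,315,38),("timer",386,375,46),("jar",580,258,106),("redT",544,379,46)): print(nm,plane(c,u*.64,v*.64,z))
E
```

```text
top brass [253.3 158.4] [ 17  15 159] [687.6 202.6  13. ]
top brass [283.2 158.1] [ 15  16 140] [691.1  99.8  13. ]
top brass [251.5 183.3] [ 16  14 105] [599.8 206.8  13. ]
top brass [284.2 185.1] [ 17  16 156] [596.2  95.4  13. ]
top brass [288.2 210.4] [ 17  17 157] [509.6  81.   13. ]
side brass [264.5 195. ] [10  8 59] [598.3 197.7  13. ]
side brass [285.  195.4] [12  9 71] [686.7 194.8  13. ]
side brass [264.4 211.6] [13 10 81] [596.2  86.3  13. ]
side brass [287.3 210.6] [13  8 68] [690.7  92.3  13. ]
side brass [242.9 214. ] [14 10 94] [508.3  71.3  13. ]
side orange [215.7 282.2] [  52   25 1204] [ 424.7 -296.6   20. ]
press [538.9 -71.6  38. ]
timer [403.6 216.1  46. ]
jar [ 649.1 -178.5  106. ]
redT [ 403.3 -112.8   46. ]
```

```bash
python3 -m pendant '[{"translation":[0,0,-1],"roll":1},{"translation":[0,0,-1],"roll":1},{"translation":[0,0,-1],"roll":1},{"translation":[0.55,-1,-0.5],"roll":0},{"translation":[0.55,-1,-0.5],"roll":0},{"translation":[0.55,-1,-0.5],"roll":0},{"translation":[0.55,-1,0],"roll":0},{"translation":[0.55,-1,0],"roll":0},{"translation":[0.55,-1,0],"roll":0},{"translation":[0.55,-1,0],"roll":0},{"translation":[0.55,-1,0],"roll":0},{"translation":[0,0,0],"roll":0}]' 1
```

```text
time: 1.6
ee_pos: [332.1, -381.9, 335.6]
ee_rot: [-180.0, -0.1, 0.3]
contact_force: [-0.4, 0.2, 0.8]
gripper_width: 87.9
grasp_force: 0.0
```

```bash
python3 -m pendant '[{"translation":[0.55,-1,0],"roll":0},{"translation":[0.55,-1,0],"roll":0},{"translation":[0.55,-1,0],"roll":0},{"translation":[0.55,-1,0],"roll":0},{"translation":[0.55,-1,0],"roll":0},{"translation":[0.55,-1,0],"roll":0},{"translation":[0.55,-1,0],"roll":0},{"translation":[0.55,-1,0],"roll":0},{"translation":[0.55,-1,0],"roll":0},{"translation":[0.55,-1,0],"roll":0},{"translation":[0.55,-1,0],"roll":0},{"translation":[0,0,0],"roll":0}]'
python3 - <<'E'
from h import *
s=readout.state(); print(s["q"],s["ee_pos"],s["ee_rot"])
c=vision.read_camera("wrist");E=c["extrinsics"]
print("cam",-E[:3,:3].T@E[:3,3]-s["ee_pos"]); print(E)
cv2.imwrite("pics/b.png",c["img"])
E
```

```text
time: 2.8
ee_pos: [482.7, -107.3, 335.2]
ee_rot: [-179.9, -0.0, 0.2]
contact_force: [0.2, 0.1, 0.3]
gripper_width: 87.6
grasp_force: 0.0
[ 24.9   7.2 -19.9  98.4   2.5  74.8 -85.3] [ 482.7 -107.3  335.2] [-179.9   -0.     0.2]
cam [ 77.2   0.7 162.9]
[[   0.    -1.    -0.  -108.7]
 [   1.     0.    -0.3 -398.2]
 [   0.3   -0.     1.  -634.5]
 [   0.     0.     0.     1. ]]
```

```bash
python3 -m pendant '[{"translation":[0.8,-1,0],"roll":0},{"translation":[0.8,-1,0],"roll":0},{"translation":[0.8,-1,0],"roll":0},{"translation":[0.8,-1,0],"roll":0},{"translation":[0.8,-1,0],"roll":0},{"translation":[0.8,-1,0],"roll":0},{"translation":[0,0,0],"roll":0},{"translation":[0,0,0],"roll":0}]'
python3 - <<'E'
from h import *
c=vision.read_camera("wrist"); cv2.imwrite("pics/c.png",c["img"])
np.savez("c.npz",**c)
a=cv2.imread("pics/b.png"); cv2.imwrite("pics/bc.png",np.vstack([cv2.resize(a,(400,300)),cv2.resize(c["img"],(400,300))]))
E
```

```text
time: 3.65
ee_pos: [601.5, 38.0, 334.5]
ee_rot: [180.0, 0.1, -0.1]
contact_force: [0.4, -0.7, 0.1]
gripper_width: 87.7
grasp_force: 0.0
```

View pics/bc.png

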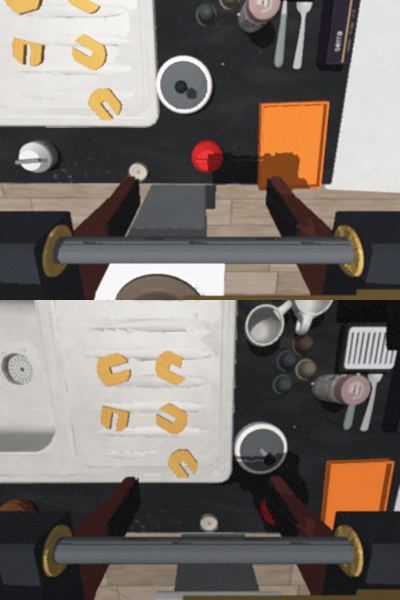

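View pics/c.png

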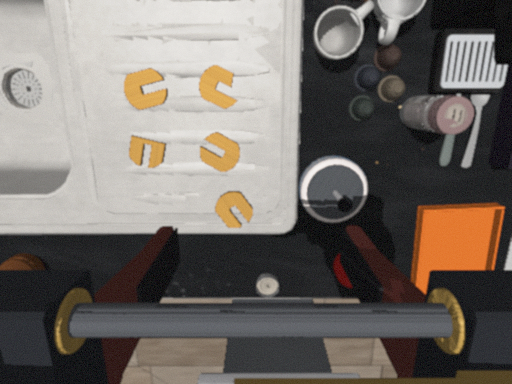

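Weights are at (146,88), (217,87), (146,151), (220,151) and (234,209). The one at (146,151) has a straight rear edge, so it is clearly broken. I'll check (217,87) and the rest from a second, closer view.

```bash
python3 -m pendant '[{"translation":[0.6,-1,1],"roll":0},{"translation":[0.6,-1,1],"roll":0},{"translation":[0.6,-1,1],"roll":0},{"translation":[0.6,-1,1],"roll":0},{"translation":[0,0,0],"roll":0},{"translation":[0,0,0],"roll":0}]'
cat >> h.py <<'E'
def rect(c,img,x0,x1,y0,y1,z,s=2):
    """world plane patch, image up=+x, left=+y"""
    W=[(x1,y1),(x1,y0),(x0,y0),(x0,y1)]
    src=np.float32([proj(c,(x,y,z)) for x,y in W]);w,h=int((y1-y0)*s),int((x1-x0)*s)
    return cv2.warpPerspective(img,cv2.getPerspectiveTransform(src,np.float32([[0,0],[w,0],[w,h],[0,h]])),(w,h))
E
python3 - <<'E'
from h import *
c0=np.load("c.npz"); c1=vision.read_camera("wrist"); np.savez("d.npz",**c1)
b0=sorted(blobs(mask(c0["img"],"brass"),200),key=lambda b:tuple(plane(c0,*b[0],13)[:2]));b1=sorted(blobs(mask(c1["img"],"brass"),200),key=lambda b:tuple(plane(c1,*b[0],13)[:2]))
for a,_ in b0:
    A=plane(c0,*a,13)
    for b,s in b1:
        if np.linalg.norm(plane(c1,*b,13)-A)<25:
            p,e=tri([ray(c0,*a),ray(c1,*b)]);print(a,b,s[4],A[:2],plane(c1,*b,13)[:2],"tri",p,np.array(e))
cv2.imwrite("pics/rect.png",rect(c1,c1["img"],460,740,40,250,13,2))
E
```

```text
time: 4.3
ee_pos: [661.3, 137.5, 234.8]
ee_rot: [179.9, 0.1, -0.1]
contact_force: [0.1, -0.9, 0.4]
gripper_width: 87.8
grasp_force: 0.0
[232.8 208.2] [301.2 275.7] 1043 [511.5  80. ] [511.1  82.3] tri [509.3  81.1   8.7] [1. 1.]
[220.7 152.7] [292.5 198.1] 356 [599.2  96. ] [618.9  96.9] tri [599.1  96.5 -28.4] [7.9 7.9]
[146.  150.9] [203.6 210.8] 916 [601.9 207.3] [602.6 207.3] tri [601.7 207.8  11. ] [0.2 0.2]
[143.2  88.9] [203.9 140.2] 1564 [689.9 202.6] [690.2 202.7] tri [690.  203.   11.7] [0. 0.]
[215.7  85.9] [291.9 136.7] 1368 [694.   99.9] [694.1  99.7] tri [694.1  99.8  13.5] [0.1 0.1]
```

View pics/rect.png

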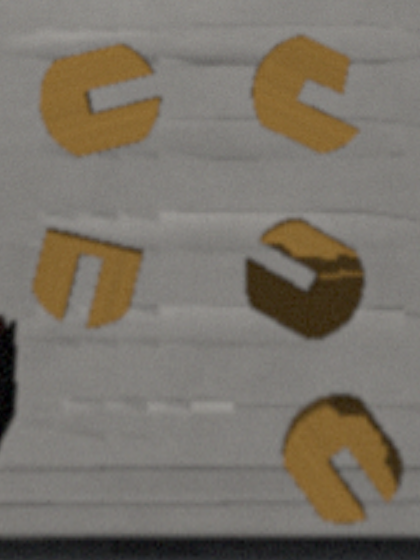

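Heights agree with the text at about 12 mm. Broken: (600,207), with its rear edge cut straight, and (694,100), with the horn left of its slot missing. Sound: (690,203), (597,95) and (510,81). Next I look at the press from directly above.

```bash
python3 -m pendant '[{"translation":[-0.9,0.93,0],"roll":0},{"translation":[-0.9,0.93,0],"roll":0},{"translation":[-0.9,0.93,0],"roll":0},{"translation":[-0.9,0.93,0],"roll":0},{"translation":[-0.9,0.93,0],"roll":0},{"translation":[-0.9,0.93,0],"roll":0},{"translation":[-0.9,0.93,0],"roll":0},{"translation":[-0.9,0.93,0],"roll":0},{"translation":[-0.9,0.93,0],"roll":0},{"translation":[0,0,0],"roll":0},{"translation":[0,0,0],"roll":0}]'
python3 - <<'E'
from h import *
c=vision.read_camera("wrist"); np.savez("e.npz",**c); s=readout.state(); print(s["ee_pos"],s["ee_rot"])
print(proj(c,(539,-72,98)),proj(c,(539,-72,38)),proj(c,(509,81,12)))
cv2.imwrite("pics/e.png",cv2.resize(c["img"],None,fx=1.5,fy=1.5,interpolation=cv2.INTER_CUBIC)[:570])
E
```

```text
time: 5.45
ee_pos: [458.8, -71.5, 236.9]
ee_rot: [179.9, -0.2, -0.3]
contact_force: [0.1, 0.4, -0.1]
gripper_width: 87.7
grasp_force: 0.0
[459.3 -70.5 236.6] [179.9  -0.2  -0.2]
[259.9  94.5] [259.8  95.2] [128.5 122.8]
```

View pics/e.png

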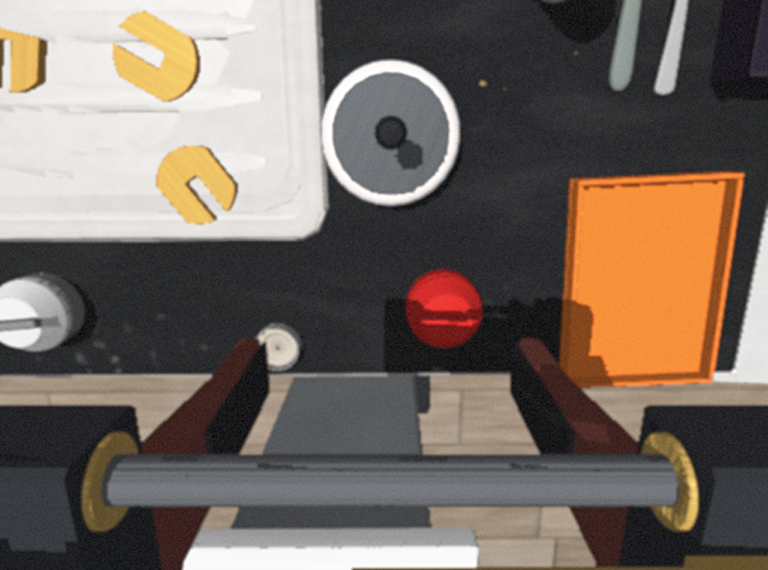

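The view shows the press head as a dark disc at (390,132), concentric with the plate. The tray spans (568..745, 172..385), weight C is at (197,185) and the white timer is at (38,312).

```bash
cat >> h.py <<'E'
def crock(c,guess):
    """fit ellipse of the grey plate's edge and of the black head near guess pixel"""
    g=cv2.cvtColor(c["img"],cv2.COLOR_BGR2GRAY); u,v=map(int,guess); o={}
    inner=cv2.morphologyEx((g<150).astype(np.uint8)*255,cv2.MORPH_CLOSE,np.ones((3,3)))
    n,l,s,ce=cv2.connectedComponentsWithStats(inner)
    k=(l==l[v,u]).astype(np.uint8); cs,_=cv2.findContours(k,0,cv2.CHAIN_APPROX_NONE); o["plate"]=cv2.fitEllipse(max(cs,key=len))
    n,l,s,ce=cv2.connectedComponentsWithStats((g<62).astype(np.uint8)); i=l[v,u]
    if i: o["head"]=(ce[i],s[i])
    return o,g[v-14:v+15:2,u]
def weight(c,guess,z=13,r=45,s=4):
    """pose of a sound weight on plane z: minAreaRect of the flats, slot from hull minus mask"""
    x,y=guess; im=rect(c,c["img"],x-r,x+r,y-r,y+r,z,s)
    h=cv2.cvtColor(im,cv2.COLOR_BGR2HSV); m=cv2.inRange(h,(12,100,35),(34,255,255))
    m=cv2.morphologyEx(m,cv2.MORPH_OPEN,np.ones((5,5)))
    cs,_=cv2.findContours(m,0,cv2.CHAIN_APPROX_NONE); k=min(cs,key=lambda k:-cv2.contourArea(k)); hull=cv2.convexHull(k)
    hm=np.zeros_like(m);cv2.fillPoly(hm,[hull],255);cv2.drawContours(hm,[k],-1,0,-1);hm=cv2.morphologyEx(hm,cv2.MORPH_OPEN,np.ones((15,15)))
    sl=max(blobs(hm,50),key=lambda b:b[1][4])[0]
    (cx,cy),(w,hh),a=cv2.minAreaRect(hull); W=lambda p:np.array([x+r-p[1]/s,y+r-p[0]/s])
    ce=W((cx,cy)); d=W(sl)-ce; bx=cv2.boxPoints(((cx,cy),(w,hh),a)); e=W(bx[0])-W(bx[1]); f=W(bx[1])-W(bx[2])
    ax=max((e,-e,f,-f),key=lambda q:q@d/np.linalg.norm(q))
    return ce,np.degrees(np.arctan2(ax[1],ax[0])),(w/s,hh/s),np.degrees(np.arctan2(d[1],d[0])),im
E
python3 - <<'E'
from h import *
c=np.load("e.npz"); c0=np.load("c.npz"); 
o,p=crock(c,(261,86)); print(o,p)
for n,z in(("plate",38),("head",98)):
    if n in o: print(n,plane(c,*o[n][0],z))
q=proj(c0,(539,-72,98)); print(q); o0,p0=crock(c0,q+[3,0]); print(o0,p0)
print("tri",tri([ray(c,*o["plate"][0]),ray(c0,*o0["plate"][0])]))
for g in((509,81),(598,96)): print(weight(c,g)[:4])
m=mask(c["img"],"orange");cs,_=cv2.findContours(m,0,2);k=max(cs,key=cv2.contourArea);a=cv2.boxPoints(cv2.minAreaRect(k));print([plane(c,*t,20) for t in a])
E
```

```text
{'plate': ((260.136962890625, 88.58747100830078), (76.35344696044922, 79.97579956054688), 176.63076782226562), 'head': (array([264.9,  93.6]), array([250,  78,  31,  34, 558], dtype=int32))} [115 121 110  37  44  48  53  57  52  45  49  41  28  39  98]
plate [545.7 -72.4  38. ]
head [539.7 -76.4  98. ]
[344.6 209.5]
{'plate': ((307.93414306640625, 222.29444885253906), (383.15496826171875, 586.1029052734375), 68.83041381835938), 'head': (array([336.5, 206.7]), array([309, 195,  53,  24, 722], dtype=int32))} [ 84  49  28  24   6  14  15  11  27  38  73 108  62  16  19]
tri (array([534.7, -47.8, 109.4]), [np.float64(25.95316922832972), np.float64(25.953169228329756)])
(array([509.2,  78.6]), np.float32(-144.05786), (58.4184455871582, 50.88907241821289), np.float64(-142.89164836111465))
(array([598.9,  96.9]), np.float32(60.461235), (60.22003173828125, 48.85899353027344), np.float64(59.00718980495589))
[array([ 517.1, -203.9,   20. ]), array([ 516.6, -339.1,   20. ]), array([ 338.5, -374. ,   20. ]), array([ 339.2, -220.8,   20. ])]
```

Run:
```python
from h import *
c=np.load("e.npz"); c0=np.load("c.npz")
print("head by eye",plane(c,260,88,98))
g=cv2.cvtColor(c["img"],cv2.COLOR_BGR2GRAY)[70:110,240:285]; cs=cv2.HoughCircles(cv2.resize(g,None,fx=4,fy=4,interpolation=cv2.INTER_CUBIC),cv2.HOUGH_GRADIENT,1,30,param1=60,param2=12,minRadius=32,maxRadius=56)
if cs is not None:
    for q in cs[0][:4]: u,v=240+q[0]/4-.4,70+q[1]/4-.4; print("hough",u,v,q[2]/4,plane(c,u,v,98))
R=[]
for c_,gu in((c,(260,88)),(c0,(334,189))):
    g=cv2.cvtColor(c_["img"],cv2.COLOR_BGR2GRAY);g=cv2.GaussianBlur(g,(5,5),0)[gu[1]-60:gu[1]+60,gu[0]-60:gu[0]+60]
    q=cv2.HoughCircles(cv2.resize(g,None,fx=2,fy=2),cv2.HOUGH_GRADIENT,1,200,param1=100,param2=15,minRadius=60,maxRadius=110)[0][0]
    u,v=gu[0]-60+q[0]/2-.25,gu[1]-60+q[1]/2-.25; print("ring",u,v,q[2]/2,plane(c_,u,v,38)); R.append(ray(c_,u,v))
print(tri(R))
```

```text
head by eye [544.5 -72.1  98. ]
hough 259.975 87.475 10.875 [544.9 -72.1  98. ]
ring 257.0 87.5 48.85 [546.8 -69.1  38. ]
ring 333.5 188.5 33.55 [550.5 -70.   38. ]
(array([547.9, -70.3,  31.9]), [np.float64(1.494634246055804), np.float64(1.494634246055667)])
```

Head at (544.9,-72.1) and plate at (545.7,-72.4) agree, so the press axis is at about (545,-72). First grasp is weight C at (510,80.5), tool yaw 36, slot towards tool -x.

```bash
python3 -m pendant '[{"translation":[0,0,0],"roll":-1},{"translation":[0,0,0],"roll":-1},{"translation":[0,0,0],"roll":-1},{"translation":[0,0,0],"roll":-1},{"translation":[0,0,0],"roll":-1},{"translation":[0,0,0],"roll":-0.27},{"translation":[0.87,-0.62,1],"roll":0},{"translation":[0.87,-0.62,1],"roll":0},{"translation":[0.87,-0.62,1],"roll":0},{"translation":[0.87,-0.62,1],"roll":0},{"translation":[0.87,-0.62,1],"roll":0},{"translation":[0.87,-0.62,1],"roll":0}]' 0.8
cat >> h.py <<'E'
def to(x,y,z,yaw=None):
    """units of tool motion from the measured pose to target: turn first, then shift"""
    s=readout.state();p=s["ee_pos"];w=s["ee_rot"][2];t=w if yaw is None else yaw
    d=np.array([x,y,z])-p; a=np.radians(t)
    u=np.array([d[0]*np.cos(a)+d[1]*np.sin(a),d[0]*np.sin(a)-d[1]*np.cos(a),-d[2]])/25
    r=-np.radians((t-w+180)%360-180)/.12
    print("at",p,"yaw",round(w,2),"roll units",round(r,2),"shift units",np.round(u,2),"F",s["contact_force"],"w",round(s["gripper_width"],1),round(s["grasp_force"],1))
E
python3 - <<'E'
from h import *
to(510,80.5,5,36)
E
```

```text
time: 6.7
ee_pos: [510.3, 84.5, 84.4]
ee_rot: [-180.0, -0.1, 36.2]
contact_force: [0.5, -0.2, 0.4]
gripper_width: 70.7
grasp_force: 0.0
at [510.3  84.5  84.4] yaw 36.2 roll units 0.03 shift units [-0.1  0.1  3.2] F [ 0.5 -0.2  0.4] w 70.7 0.0
```

```bash
python3 -m pendant '[{"translation":[-0.1,0.1,1],"roll":0},{"translation":[0,0,1],"roll":0},{"translation":[0,0,0.7],"roll":0},{"translation":[0,0,0.48],"roll":0},{"translation":[0,0,0],"roll":0}]'; python3 -m pendant '[{"translation":[0,0,0],"roll":0},{"translation":[0,0,0],"roll":0},{"translation":[0,0,0],"roll":0},{"translation":[0,0,0],"roll":0},{"translation":[0,0,0],"roll":0}]' 0.45
```

```text
time: 7.2
ee_pos: [508.9, 79.7, 4.7]
ee_rot: [-180.0, 0.0, 36.2]
contact_force: [0.4, 0.2, 0.3]
gripper_width: 70.1
grasp_force: 0.0
time: 7.7
ee_pos: [509.3, 78.9, 6.3]
ee_rot: [180.0, -0.1, 36.2]
contact_force: [-0.8, -0.4, 5.5]
gripper_width: 49.7
grasp_force: 30.0
```

```bash
python3 -m pendant '[{"translation":[0,0,-1],"roll":0},{"translation":[0,0,-1],"roll":1},{"translation":[0,0,-1],"roll":1},{"translation":[0,0,0],"roll":1},{"translation":[0,0,0],"roll":1},{"translation":[0,0,0],"roll":1},{"translation":[0,0,0],"roll":0.27},{"translation":[1,0,0],"roll":0},{"translation":[1,0.5,0],"roll":0},{"translation":[1,1,0],"roll":0},{"translation":[1,1,0],"roll":0},{"translation":[0.6,1,0],"roll":0}]'; python3 -m pendant '[{"translation":[0,0.8,0],"roll":0},{"translation":[0,0.8,0],"roll":0},{"translation":[0,0.8,0],"roll":0},{"translation":[0,0,0],"roll":0},{"translation":[0,0,0],"roll":0}]'
python3 - <<'E'
from h import *
to(622,-72.2,44,0)
c=vision.read_camera("wrist"); np.savez("f.npz",**c); print(proj(c,(545,-72.2,98)),proj(c,(545,-72.2,38)))
cv2.imwrite("pics/f.png",c["img"][100:])
E
```

```text
time: 8.9
ee_pos: [625.0, -9.8, 80.3]
ee_rot: [-180.0, -0.0, 0.1]
contact_force: [0.1, 0.8, -1.6]
gripper_width: 49.7
grasp_force: 30.0
time: 9.4
ee_pos: [623.3, -68.7, 80.3]
ee_rot: [-180.0, 0.0, -0.0]
contact_force: [1.3, 1.0, -1.9]
gripper_width: 49.4
grasp_force: 30.0
at [623.3 -68.7  80.3] yaw -0.05 roll units -0.01 shift units [-0.1  0.1  1.4] F [ 1.3  1.  -1.9] w 49.4 30.0
[266.6 386.5] [264.9 317.2]
```

View pics/f.png

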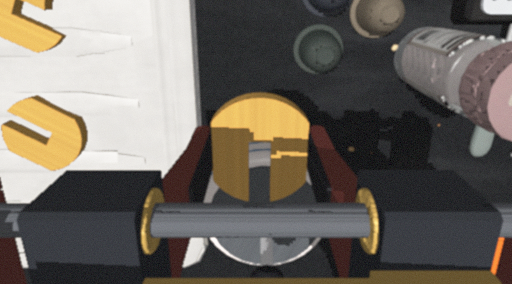

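```bash
python3 -m pendant '[{"translation":[0,0.14,1],"roll":0},{"translation":[0,0,0.45],"roll":0},{"translation":[0,0,0],"roll":0},{"translation":[-0.6,0,0],"roll":0},{"translation":[-0.6,0,0],"roll":0},{"translation":[-0.6,0,0],"roll":0},{"translation":[0,0,0],"roll":0},{"translation":[0,0,0],"roll":0}]';python3 -m pendant '[{"translation":[-0.3,0,0],"roll":0},{"translation":[-0.3,0,0],"roll":0},{"translation":[-0.3,0,0],"roll":0},{"translation":[-0.2,0,0],"roll":0},{"translation":[-0.1,0,0],"roll":0},{"translation":[0,0,0],"roll":0}]'
```

```text
time: 10.25
ee_pos: [579.5, -71.8, 45.2]
ee_rot: [-180.0, -0.1, -0.0]
contact_force: [0.5, -0.2, -1.6]
gripper_width: 49.7
grasp_force: 30.0
time: 10.85
ee_pos: [548.3, -72.3, 44.5]
ee_rot: [180.0, 0.0, -0.1]
contact_force: [0.1, 0.0, -1.6]
gripper_width: 49.5
grasp_force: 30.0
```

```bash
python3 -m pendant '[{"translation":[-0.1,0,0],"roll":0},{"translation":[-0.1,0,0],"roll":0},{"translation":[0,0,0],"roll":0}]';python3 -m pendant '[{"translation":[-0.06,0,0],"roll":0},{"translation":[0,0,0],"roll":0}]';python3 -m pendant '[{"translation":[-0.06,0,0],"roll":0},{"translation":[0,0,0],"roll":0}]'
```

```text
time: 11.15
ee_pos: [543.3, -72.2, 44.3]
ee_rot: [180.0, 0.0, -0.1]
contact_force: [0.6, -0.4, -2.2]
gripper_width: 49.5
grasp_force: 30.0
time: 11.35
ee_pos: [542.9, -72.2, 44.6]
ee_rot: [-180.0, -0.1, -0.1]
contact_force: [3.6, -0.7, -3.2]
gripper_width: 49.7
grasp_force: 30.0
time: 11.55
ee_pos: [542.8, -72.2, 44.9]
ee_rot: [-180.0, -0.3, -0.1]
contact_force: [6.8, -0.1, -5.3]
gripper_width: 49.4
grasp_force: 30.0
```

Contact at x=543, as predicted for a weight fully home. Next I ease off, lower to contact and release.

```bash
python3 -m pendant '[{"translation":[0.1,0,0.04],"roll":0},{"translation":[0,0,0.04],"roll":0},{"translation":[0,0,0.04],"roll":0},{"translation":[0,0,0],"roll":0}]';python3 -m pendant '[{"translation":[0,0,0.04],"roll":0},{"translation":[0,0,0],"roll":0}]'
```

```text
time: 11.95
ee_pos: [543.0, -72.2, 41.3]
ee_rot: [-180.0, 0.0, -0.1]
contact_force: [2.2, 0.4, -2.2]
gripper_width: 49.8
grasp_force: 30.0
time: 12.15
ee_pos: [543.0, -72.1, 41.2]
ee_rot: [180.0, -0.0, -0.1]
contact_force: [-2.2, 0.5, 8.9]
gripper_width: 49.7
grasp_force: 30.0
```

```bash
python3 -m pendant '[{"translation":[0,0,0],"roll":0},{"translation":[0,0,0],"roll":0},{"translation":[0,0,0],"roll":0},{"translation":[0,0,-1],"roll":0},{"translation":[0,0,-1],"roll":0},{"translation":[0,0,-1],"roll":0},{"translation":[0,0,-0.6],"roll":0},{"translation":[0,-1,0],"roll":0},{"translation":[0,-1,0],"roll":0},{"translation":[0,-1,0],"roll":0},{"translation":[0,-1,0],"roll":0},{"translation":[0,0,0],"roll":0}]' 0.8; python3 -m pendant '[{"translation":[0,-1,0],"roll":0},{"translation":[0,-1,0],"roll":0},{"translation":[0,0,0],"roll":-1},{"translation":[0,0,0],"roll":-1},{"translation":[0,0,0],"roll":-1},{"translation":[0,0,0],"roll":-1},{"translation":[0,0,0],"roll":-1},{"translation":[0,0,0],"roll":-1},{"translation":[0,0,0],"roll":-1},{"translation":[0,0,0],"roll":-1},{"translation":[0,0,0],"roll":-0.7},{"translation":[0,0,0],"roll":0}]';python3 - <<'E'
from h import *
to(598.5,97,60,60)
c=vision.read_camera("wrist"); a=weight(c,(598,97)); print(a[:4]); o,d=ray(c,0,0); print("cam",o); np.savez("g.npz",**c)
cv2.imwrite("pics/g.png",np.hstack([a[4],cv2.resize(c["img"],None,fx=.8,fy=.9375)]))
E
```

```text
time: 13.35
ee_pos: [542.9, 32.0, 130.4]
ee_rot: [-179.9, 0.0, 0.2]
contact_force: [0.4, 0.7, -0.4]
gripper_width: 70.1
grasp_force: 0.0
time: 14.55
ee_pos: [543.1, 76.7, 130.0]
ee_rot: [-180.0, 0.0, 59.8]
contact_force: [-0.2, -0.4, 0.3]
gripper_width: 70.4
grasp_force: 0.0
at [543.1  76.7 130. ] yaw 59.75 roll units -0.04 shift units [1.8 1.5 2.8] F [-0.2 -0.4  0.3] w 70.4 0.0
(array([599.8,  97.8]), np.float32(60.350136), (58.49474334716797, 49.63362503051758), np.float64(62.19327313151687))
cam [582.5 143.6 292.8]
```

View pics/g.png

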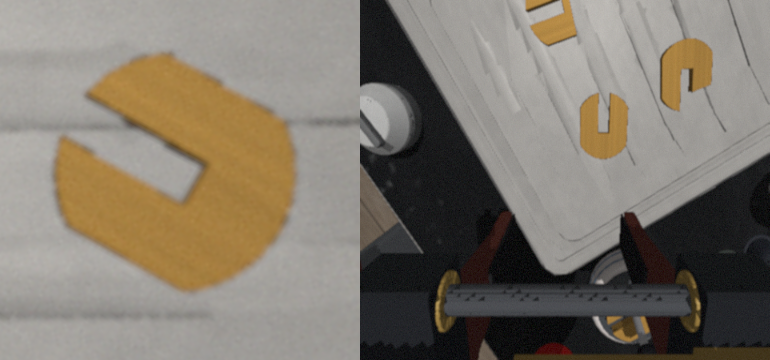

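B is confirmed sound at (600,98), yaw 60. The weight at the upper right of this view lacks a horn, so it is confirmed as broken_2.

```bash
python3 -m pendant '[{"translation":[0.93,0.77,0.5],"roll":0},{"translation":[0.93,0.77,0.5],"roll":0},{"translation":[0,0,1],"roll":0},{"translation":[0,0,1],"roll":0},{"translation":[0,0,1],"roll":0},{"translation":[0,0,0.6],"roll":0},{"translation":[0,0,0.38],"roll":0},{"translation":[0,0,0],"roll":0}]'; python3 -m pendant '[{"translation":[0,0,0],"roll":0},{"translation":[0,0,0],"roll":0},{"translation":[0,0,0],"roll":0},{"translation":[0,0,0],"roll":0},{"translation":[0,0,0],"roll":0}]' 0.45
```

```text
time: 15.4
ee_pos: [599.6, 98.4, 5.2]
ee_rot: [-180.0, 0.0, 59.7]
contact_force: [0.8, -0.2, -0.5]
gripper_width: 70.3
grasp_force: 0.0
time: 15.9
ee_pos: [600.5, 98.7, 6.9]
ee_rot: [179.9, -0.0, 59.7]
contact_force: [-1.2, 0.1, 6.2]
gripper_width: 49.4
grasp_force: 30.0
```

```bash
python3 -m pendant '[{"translation":[0,0,-1],"roll":0},{"translation":[0,0,-1],"roll":1},{"translation":[0,0,-1],"roll":1},{"translation":[0,0,0],"roll":1},{"translation":[0,0,0],"roll":1},{"translation":[0,0,0],"roll":1},{"translation":[0,0,0],"roll":1},{"translation":[0,0,0],"roll":1},{"translation":[0,0,0],"roll":1},{"translation":[0,0,0],"roll":0.68},{"translation":[-1,0,0],"roll":0},{"translation":[-1,0,0],"roll":0}]'; python3 -m pendant '[{"translation":[-1,0.4,0],"roll":0},{"translation":[-1,1,0],"roll":0},{"translation":[-1,1,0],"roll":0},{"translation":[-0.4,1,0],"roll":0},{"translation":[0,1,0],"roll":0},{"translation":[0,1,0],"roll":0},{"translation":[0,1,0],"roll":0},{"translation":[0,0.4,0.4],"roll":0},{"translation":[0,0,0],"roll":0},{"translation":[0,0,0],"roll":0}]';python3 - <<'E'
from h import *
to(467,-72.2,54,0)
c=vision.read_camera("wrist"); np.savez("f.npz",**c); print(proj(c,(545,-72.2,98)),proj(c,(543,-72.2,48)))
cv2.imwrite("pics/k.png",c["img"][:300])
E
```

```text
time: 17.1
ee_pos: [549.1, 98.5, 80.4]
ee_rot: [180.0, 0.0, 0.0]
contact_force: [-0.4, 0.5, -1.8]
gripper_width: 49.6
grasp_force: 30.0
time: 18.1
ee_pos: [464.7, -70.4, 70.3]
ee_rot: [-180.0, 0.1, 0.1]
contact_force: [0.3, 0.9, -1.6]
gripper_width: 49.3
grasp_force: 30.0
at [464.7 -70.4  70.3] yaw 0.1 roll units 0.01 shift units [0.1 0.1 0.7] F [ 0.3  0.9 -1.6] w 49.3 30.0
[265.7  89.6] [264.1  95.4]
```

View pics/k.png

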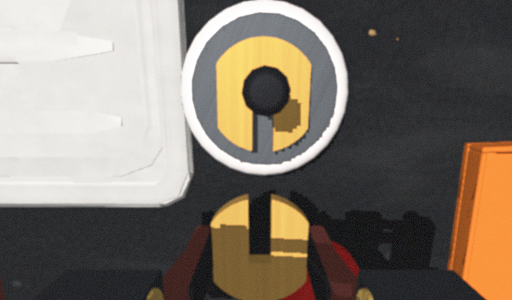

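The first weight lies flat on the stem with its slot towards -x. The held weight's slot faces +x and lines up with the head at (266,90) once y shifts by 2 mm.

```bash
python3 -m pendant '[{"translation":[0,0.07,0.62],"roll":0},{"translation":[0,0,0],"roll":0},{"translation":[0.6,0,0],"roll":0},{"translation":[0.6,0,0],"roll":0},{"translation":[0.4,0,0],"roll":0},{"translation":[0,0,0],"roll":0},{"translation":[0,0,0],"roll":0}]';python3 -m pendant '[{"translation":[0.3,0,0],"roll":0},{"translation":[0.3,0,0],"roll":0},{"translation":[0.3,0,0],"roll":0},{"translation":[0.3,0,0],"roll":0},{"translation":[0.1,0,0],"roll":0},{"translation":[0,0,0],"roll":0}]';python3 -m pendant '[{"translation":[0.12,0,0],"roll":0},{"translation":[0.06,0,0],"roll":0},{"translation":[0,0,0],"roll":0}]'
```

```text
time: 18.85
ee_pos: [504.6, -72.8, 55.3]
ee_rot: [-180.0, 0.1, 0.1]
contact_force: [0.2, -0.3, -1.7]
gripper_width: 49.7
grasp_force: 30.0
time: 19.45
ee_pos: [538.0, -73.2, 55.3]
ee_rot: [-180.0, 0.0, 0.1]
contact_force: [-0.8, 0.3, -0.7]
gripper_width: 49.4
grasp_force: 30.0
time: 19.75
ee_pos: [542.3, -73.2, 55.4]
ee_rot: [180.0, -0.0, 0.1]
contact_force: [0.8, 0.2, -2.0]
gripper_width: 49.7
grasp_force: 30.0
```

```bash
python3 -m pendant '[{"translation":[0.1,0.0,0],"roll":0},{"translation":[0.06,0,0],"roll":0},{"translation":[0,0,0],"roll":0}]';python3 -m pendant '[{"translation":[0.06,0,0],"roll":0},{"translation":[0,0,0],"roll":0}]';python3 -m pendant '[{"translation":[0.05,0,0],"roll":0},{"translation":[0,0,0],"roll":0}]'
```

```text
time: 20.05
ee_pos: [546.4, -73.2, 55.5]
ee_rot: [180.0, -0.0, 0.1]
contact_force: [-0.3, 0.2, -2.5]
gripper_width: 49.3
grasp_force: 30.0
time: 20.25
ee_pos: [547.6, -73.2, 55.3]
ee_rot: [180.0, 0.0, 0.1]
contact_force: [0.5, 0.7, -2.0]
gripper_width: 49.6
grasp_force: 30.0
time: 20.45
ee_pos: [547.8, -73.3, 55.1]
ee_rot: [180.0, 0.1, 0.1]
contact_force: [-4.6, 0.6, 0.1]
gripper_width: 49.4
grasp_force: 30.0
```

```bash
python3 -m pendant '[{"translation":[-0.05,0,0.05],"roll":0},{"translation":[0,0,0.05],"roll":0},{"translation":[0,0,0.04],"roll":0},{"translation":[0,0,0],"roll":0}]';python3 -m pendant '[{"translation":[0,0,0.04],"roll":0},{"translation":[0,0,0],"roll":0}]'
```

```text
time: 20.85
ee_pos: [547.7, -73.2, 51.8]
ee_rot: [180.0, -0.0, 0.1]
contact_force: [-2.5, 0.3, -0.5]
gripper_width: 49.2
grasp_force: 30.0
time: 21.05
ee_pos: [547.7, -73.3, 51.8]
ee_rot: [180.0, -0.0, 0.1]
contact_force: [-5.8, 0.8, 9.2]
gripper_width: 49.6
grasp_force: 30.0
```

```bash
python3 -m pendant '[{"translation":[0,0,0],"roll":0},{"translation":[0,0,0],"roll":0},{"translation":[0,0,0],"roll":0},{"translation":[0,0,-1],"roll":0},{"translation":[0,0,-1],"roll":0},{"translation":[0,0,-1],"roll":0},{"translation":[0,-0.3,-0.5],"roll":0},{"translation":[0.5,-1,0],"roll":0},{"translation":[0.5,-1,0],"roll":0},{"translation":[0.5,-1,0],"roll":0},{"translation":[0.5,-1,0],"roll":0},{"translation":[0.5,-1,0],"roll":0}]' 0.8; python3 -m pendant '[{"translation":[0.5,-1,0],"roll":0},{"translation":[0.5,-1,0],"roll":0},{"translation":[0.5,-1,0],"roll":0},{"translation":[0,0,0],"roll":-1},{"translation":[0,0,0],"roll":-1},{"translation":[0,0,0],"roll":-1},{"translation":[0,0,0],"roll":-1},{"translation":[0,0,0],"roll":-1},{"translation":[0,0,0],"roll":-1},{"translation":[0,0,0],"roll":-1},{"translation":[0,0,0],"roll":-1},{"translation":[0,0,0],"roll":-1}]';python3 -m pendant '[{"translation":[0,0,0],"roll":-1},{"translation":[0,0,0],"roll":-1},{"translation":[0,0,0],"roll":-1},{"translation":[0,0,0],"roll":-1},{"translation":[0,0,0],"roll":-1},{"translation":[0,0,0],"roll":-0.8},{"translation":[0,0,0],"roll":0},{"translation":[0,0,0],"roll":0}]'
python3 - <<'E'
from h import *
c=vision.read_camera("wrist"); a=weight(c,(690,203)); print(a[:4]); o,d=ray(c,0,0); print("cam",o)
to(*a[0],60,102)
E
```

```text
time: 22.25
ee_pos: [610.2, 61.1, 137.8]
ee_rot: [-180.0, 0.0, 0.1]
contact_force: [0.8, -0.3, 0.3]
gripper_width: 70.4
grasp_force: 0.0
time: 23.45
ee_pos: [647.1, 135.1, 137.7]
ee_rot: [-180.0, -0.0, 62.3]
contact_force: [0.1, -0.0, -0.3]
gripper_width: 70.3
grasp_force: 0.0
time: 24.25
ee_pos: [647.2, 134.8, 137.9]
ee_rot: [-180.0, -0.0, 101.7]
contact_force: [-0.2, 0.2, 0.5]
gripper_width: 70.5
grasp_force: 0.0
(array([690.1, 200.9]), np.float32(-75.15458), (50.04298782348633, 58.608642578125), np.float64(-78.2120280416704))
cam [632.3 210.4 300.7]
at [647.2 134.7 138. ] yaw 101.68 roll units -0.05 shift units [2.2 2.2 3.1] F [-0.8  0.2  0.2] w 69.7 0.0
```

```bash
python3 -m pendant '[{"translation":[0,0,0],"roll":-0.25},{"translation":[0.72,0.76,0.5],"roll":0},{"translation":[0.72,0.76,0.5],"roll":0},{"translation":[0.72,0.76,0.5],"roll":0},{"translation":[0,0,1],"roll":0},{"translation":[0,0,1],"roll":0},{"translation":[0,0,1],"roll":0},{"translation":[0,0,0.5],"roll":0},{"translation":[0,0,0.32],"roll":0},{"translation":[0,0,0],"roll":0}]'; python3 -m pendant '[{"translation":[0,0,0],"roll":0},{"translation":[0,0,0],"roll":0},{"translation":[0,0,0],"roll":0},{"translation":[0,0,0],"roll":0},{"translation":[0,0,0],"roll":0}]' 0.45
```

```text
time: 25.3
ee_pos: [690.2, 200.3, 5.2]
ee_rot: [-180.0, -0.0, 103.5]
contact_force: [0.0, 0.1, -0.5]
gripper_width: 70.6
grasp_force: 0.0
time: 25.8
ee_pos: [690.6, 200.4, 6.4]
ee_rot: [179.9, 0.0, 103.5]
contact_force: [-0.5, -1.1, 5.9]
gripper_width: 49.6
grasp_force: 30.0
```

```bash
python3 -m pendant '[{"translation":[0,0,-1],"roll":0},{"translation":[0,0,-1],"roll":1},{"translation":[0,0,-1],"roll":1},{"translation":[0,0,-0.4],"roll":1},{"translation":[0,0,0],"roll":1},{"translation":[0,0,0],"roll":1},{"translation":[0,0,0],"roll":1},{"translation":[0,0,0],"roll":1},{"translation":[0,0,0],"roll":1},{"translation":[0,0,0],"roll":1},{"translation":[0,0,0],"roll":1},{"translation":[0,0,0],"roll":1}]'; python3 -m pendant '[{"translation":[0,0,0],"roll":1},{"translation":[0,0,0],"roll":1},{"translation":[0,0,0],"roll":1},{"translation":[0,0,0],"roll":1},{"translation":[0,0,0],"roll":0.05},{"translation":[-0.3,1,0],"roll":0},{"translation":[-0.3,1,0],"roll":0},{"translation":[-0.3,1,0],"roll":0},{"translation":[-0.3,1,0],"roll":0},{"translation":[-0.3,1,0],"roll":0},{"translation":[-0.3,1,0],"roll":0}]';python3 -m pendant '[{"translation":[-0.2,1,0],"roll":0},{"translation":[-0.2,1,0],"roll":0},{"translation":[-0.2,1,0],"roll":0},{"translation":[-0.2,1,0],"roll":0},{"translation":[0,0.9,0],"roll":0},{"translation":[0,0,0],"roll":0},{"translation":[0,0,0],"roll":0}]'
python3 - <<'E'
from h import *
to(622,-72.2,64,0)
c=vision.read_camera("wrist");  print(proj(c,(545,-72.2,98)),proj(c,(545,-72.2,70)))
cv2.imwrite("pics/m.png",c["img"][150:])
E
```

```text
time: 27.0
ee_pos: [689.8, 200.2, 90.0]
ee_rot: [-180.0, 0.0, 27.6]
contact_force: [-0.1, -0.0, -1.0]
gripper_width: 49.7
grasp_force: 30.0
time: 28.1
ee_pos: [644.8, 49.2, 90.2]
ee_rot: [180.0, 0.0, 0.3]
contact_force: [0.2, -0.2, -1.8]
gripper_width: 49.8
grasp_force: 30.0
time: 28.8
ee_pos: [625.4, -72.4, 90.3]
ee_rot: [-180.0, 0.0, 0.1]
contact_force: [0.5, 0.3, -1.3]
gripper_width: 49.4
grasp_force: 30.0
at [625.4 -72.4  90.3] yaw 0.14 roll units 0.02 shift units [-0.1 -0.   1.1] F [ 0.5  0.3 -1.3] w 49.4 30.0
[259.4 375. ] [259.4 341.1]
```

View pics/m.png

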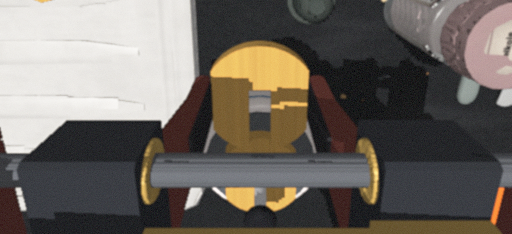

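The third weight is held with its slot at column 260, in line with the head at (261,215). Next I lower it, slide it home and check contact.

```bash
python3 -m pendant '[{"translation":[0,0,0.8],"roll":0},{"translation":[0,0,0.22],"roll":0},{"translation":[0,0,0],"roll":0},{"translation":[-0.6,0,0],"roll":0},{"translation":[-0.6,0,0],"roll":0},{"translation":[-0.5,0,0],"roll":0},{"translation":[0,0,0],"roll":0},{"translation":[0,0,0],"roll":0}]';python3 -m pendant '[{"translation":[-0.3,0,0],"roll":0},{"translation":[-0.3,0,0],"roll":0},{"translation":[-0.3,0,0],"roll":0},{"translation":[-0.3,0,0],"roll":0},{"translation":[-0.2,0,0],"roll":0},{"translation":[0,0,0],"roll":0}]';python3 -m pendant '[{"translation":[-0.08,0,0],"roll":0},{"translation":[0,0,0],"roll":0}]'
```

```text
time: 29.65
ee_pos: [583.9, -72.0, 65.7]
ee_rot: [180.0, -0.1, 0.1]
contact_force: [0.6, -0.0, -1.3]
gripper_width: 49.5
grasp_force: 30.0
time: 30.25
ee_pos: [547.2, -72.6, 65.0]
ee_rot: [180.0, 0.0, 0.1]
contact_force: [1.1, 0.3, -1.7]
gripper_width: 49.8
grasp_force: 30.0
time: 30.45
ee_pos: [546.0, -72.5, 64.9]
ee_rot: [180.0, -0.0, 0.1]
contact_force: [-0.7, 0.4, -1.1]
gripper_width: 49.9
grasp_force: 30.0
```

```bash
python3 -m pendant '[{"translation":[-0.08,0,0],"roll":0},{"translation":[0,0,0],"roll":0}]';python3 -m pendant '[{"translation":[-0.05,0,0],"roll":0},{"translation":[0,0,0],"roll":0}]';python3 -m pendant '[{"translation":[-0.05,0,0],"roll":0},{"translation":[0,0,0],"roll":0}]'
```

```text
time: 30.65
ee_pos: [543.8, -72.4, 64.8]
ee_rot: [180.0, 0.0, 0.1]
contact_force: [-0.2, -0.6, -1.9]
gripper_width: 49.4
grasp_force: 30.0
time: 30.85
ee_pos: [542.6, -72.4, 64.9]
ee_rot: [180.0, 0.0, 0.1]
contact_force: [0.3, 0.4, -2.3]
gripper_width: 49.6
grasp_force: 30.0
time: 31.05
ee_pos: [542.0, -72.4, 65.0]
ee_rot: [-180.0, -0.1, 0.1]
contact_force: [2.4, -0.3, -2.5]
gripper_width: 49.6
grasp_force: 30.0
```

Home at 542. Lowering and release.

```bash
python3 -m pendant '[{"translation":[0.03,0,0.05],"roll":0},{"translation":[0,0,0.05],"roll":0},{"translation":[0,0,0.03],"roll":0},{"translation":[0,0,0],"roll":0}]';python3 -m pendant '[{"translation":[0,0,0.04],"roll":0},{"translation":[0,0,0],"roll":0}]'
```

```text
time: 31.45
ee_pos: [542.1, -72.4, 61.5]
ee_rot: [-180.0, 0.0, 0.1]
contact_force: [0.9, -0.2, -1.1]
gripper_width: 49.3
grasp_force: 30.0
time: 31.65
ee_pos: [542.2, -72.5, 61.2]
ee_rot: [180.0, 0.0, 0.1]
contact_force: [-2.1, 1.0, 6.0]
gripper_width: 49.7
grasp_force: 30.0
```

```bash
python3 -m pendant '[{"translation":[0,0,0],"roll":0},{"translation":[0,0,0],"roll":0},{"translation":[0,0,0],"roll":0},{"translation":[0,0,-1],"roll":0},{"translation":[0,0,-1],"roll":0},{"translation":[0,0,-1],"roll":0},{"translation":[-1,0,-1],"roll":0},{"translation":[-1,-1,-1],"roll":0},{"translation":[-1,-1,-1],"roll":0},{"translation":[-0.3,-1,-0.4],"roll":0},{"translation":[0,0,0],"roll":0},{"translation":[0,0,0],"roll":0}]' 0.8
python3 - <<'E'
from h import *
c=vision.read_camera("wrist"); np.savez("n.npz",**c); s=readout.state();print(s["ee_pos"])
print(proj(c,(545,-72,98)),proj(c,(403,216,46)))
cv2.imwrite("pics/n.png",cv2.resize(c["img"],None,fx=1.5,fy=1.5,interpolation=cv2.INTER_CUBIC)[:450])
E
```

```text
time: 32.85
ee_pos: [459.8, 2.4, 220.9]
ee_rot: [180.0, -0.1, 0.1]
contact_force: [-0.2, -0.3, -0.7]
gripper_width: 70.2
grasp_force: 0.0
[459.7   1.8 220.3]
[349.5  88. ] [ 66.8 222.9]
```

View pics/n.png

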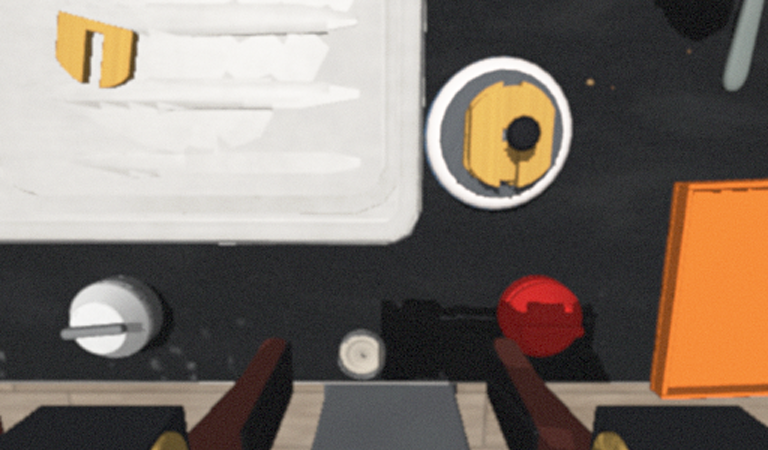

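All three are on the press, nested flat with alternating slots. The timer's ridge centre is near (102,330) in this view. I move to look at it closely with yaw 90.

```bash
python3 -m pendant '[{"translation":[0,0,0],"roll":-1},{"translation":[0,0,0],"roll":-1},{"translation":[0,0,0],"roll":-1},{"translation":[0,0,0],"roll":-1},{"translation":[0,0,0],"roll":-1},{"translation":[0,0,0],"roll":-1},{"translation":[0,0,0],"roll":-1},{"translation":[0,0,0],"roll":-1},{"translation":[0,0,0],"roll":-1},{"translation":[0,0,0],"roll":-1},{"translation":[0,0,0],"roll":-1},{"translation":[0,0,0],"roll":-1}]' 1; python3 -m pendant '[{"translation":[0,0,0],"roll":-1},{"translation":[0,0,0],"roll":-0.1},{"translation":[1,-0.4,0],"roll":0},{"translation":[1,-0.4,0],"roll":0},{"translation":[1,-0.4,0],"roll":0},{"translation":[1,-0.4,0],"roll":0},{"translation":[1,-0.4,0],"roll":0},{"translation":[0.5,-0.2,0],"roll":0},{"translation":[0,0,0],"roll":0},{"translation":[0,0,0],"roll":0}]'
python3 - <<'E'
from h import *
c=vision.read_camera("wrist"); np.savez("t.npz",**c); s=readout.state();print(s["ee_pos"],s["ee_rot"])
u,v=proj(c,(404,215,46)); print(u,v)
im=rect(c,c["img"],360,450,170,260,46,6); cv2.imwrite("pics/t.png",im)
E
```

```text
time: 34.1
ee_pos: [459.7, 1.1, 219.6]
ee_rot: [-179.9, -0.0, 82.7]
contact_force: [-0.4, 0.6, -1.0]
gripper_width: 87.9
grasp_force: 0.0
time: 35.1
ee_pos: [404.7, 139.0, 220.3]
ee_rot: [-180.0, 0.0, 90.0]
contact_force: [0.1, -0.1, -0.1]
gripper_width: 87.8
grasp_force: 0.0
[404.8 138.6 220.3] [-180.    0.   90.]
258.2687191833448 98.64089499747017
```

View pics/t.png

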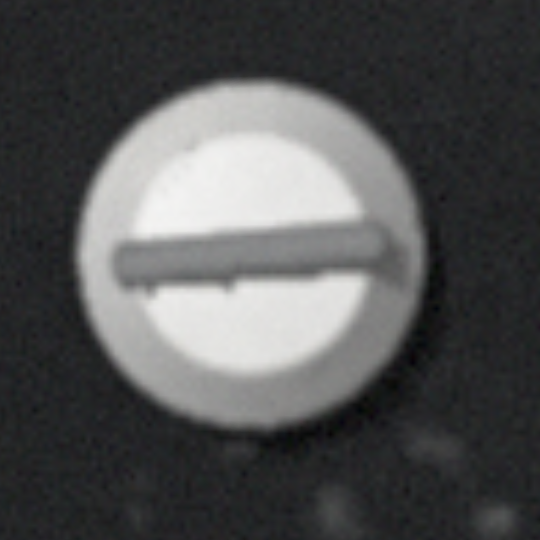

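The dial's centre is at crop pixel (250,254), which is world (407.5, 218.3), and the ridge runs along y. Grip across the foot.

```bash
python3 -m pendant '[{"translation":[1,0.1,1],"roll":0},{"translation":[1,0,1],"roll":0},{"translation":[1,0,1],"roll":0},{"translation":[0.2,0,1],"roll":0},{"translation":[0,0,1],"roll":0},{"translation":[0,0,1],"roll":0},{"translation":[0,0,1],"roll":0},{"translation":[0,0,0.6],"roll":0},{"translation":[0,0,0.27],"roll":0},{"translation":[0,0,0],"roll":0},{"translation":[0,0,0],"roll":0}]'; python3 -m pendant '[{"translation":[0,0,0],"roll":0},{"translation":[0,0,0],"roll":0},{"translation":[0,0,0],"roll":0},{"translation":[0,0,0],"roll":0},{"translation":[0,0,0],"roll":0}]' 0.5
```

```text
time: 36.25
ee_pos: [407.2, 219.7, 24.3]
ee_rot: [180.0, -0.0, 90.1]
contact_force: [0.1, -0.4, -0.6]
gripper_width: 88.0
grasp_force: 0.0
time: 36.75
ee_pos: [407.1, 219.9, 24.1]
ee_rot: [180.0, -0.0, 90.1]
contact_force: [1.5, -0.1, 0.5]
gripper_width: 56.6
grasp_force: 29.1
```

```bash
python3 -m pendant '[{"translation":[0,0,0],"roll":-0.9},{"translation":[0,0,0],"roll":-0.9},{"translation":[0,0,0],"roll":-0.9},{"translation":[0,0,0],"roll":-0.9},{"translation":[0,0,0],"roll":-0.9},{"translation":[0,0,0],"roll":-0.9},{"translation":[0,0,0],"roll":-0.9},{"translation":[0,0,0],"roll":-0.9},{"translation":[0,0,0],"roll":-0.9},{"translation":[0,0,0],"roll":-0.9},{"translation":[0,0,0],"roll":-0.9},{"translation":[0,0,0],"roll":-0.9}]';python3 -m pendant '[{"translation":[0,0,0],"roll":-0.9},{"translation":[0,0,0],"roll":-0.9},{"translation":[0,0,0],"roll":-0.55},{"translation":[0,0,0],"roll":0},{"translation":[0,0,0],"roll":0}]'
```

```text
time: 37.95
ee_pos: [405.2, 218.3, 24.0]
ee_rot: [-179.8, -0.1, 164.6]
contact_force: [-4.8, -5.7, 11.6]
gripper_width: 56.8
grasp_force: 30.6
time: 38.45
ee_pos: [405.2, 217.7, 23.9]
ee_rot: [-179.7, -0.1, -179.5]
contact_force: [-5.8, -7.9, 12.6]
gripper_width: 56.6
grasp_force: 30.8
```

```bash
python3 -m pendant '[{"translation":[0,0,0],"roll":0},{"translation":[0,0,0],"roll":0},{"translation":[0,0,0],"roll":0},{"translation":[0,0,-1],"roll":0},{"translation":[0,0,-1],"roll":0},{"translation":[0,0,-1],"roll":0},{"translation":[-1,0,-1],"roll":0},{"translation":[-1,0,-1],"roll":0},{"translation":[-1,0,-1],"roll":0},{"translation":[0,0,-1],"roll":0},{"translation":[0,0,-1],"roll":0},{"translation":[0,0,0],"roll":0}]' 1
python3 - <<'E'
from h import *
c=vision.read_camera("wrist"); np.savez("t2.npz",**c); s=readout.state();print(s["ee_pos"],s["ee_rot"])
for n in("t.npz","t2.npz"):
    c=np.load(n); im=rect(c,c["img"],382.7,432.7,193.3,243.3,50,8); g=cv2.cvtColor(im,cv2.COLOR_BGR2GRAY)
    yy,xx=np.mgrid[:400,:400]; m=((g<150)&(np.hypot(xx-200,yy-200)<145)).astype(np.uint8); m=cv2.morphologyEx(m,cv2.MORPH_OPEN,np.ones((15,15)))
    cs,_=cv2.findContours(m,0,2); k=max(cs,key=cv2.contourArea); print(n,cv2.minAreaRect(k)); cv2.imwrite("pics/"+n[:-4]+"r.png",im)
E
```

```text
time: 39.65
ee_pos: [482.9, 221.9, 226.7]
ee_rot: [179.9, 0.2, -179.5]
contact_force: [-0.3, 0.0, -0.4]
gripper_width: 88.1
grasp_force: 0.0
[482.3 221.1 224.9] [ 179.9    0.1 -179.5]
t.npz ((200.45639038085938, 205.38504028320312), (65.9669189453125, 289.67352294921875), 85.15599822998047)
t2.npz ((200.0, 200.0), (288.0, 288.0), 90.0)
```

View pics/t2r.png

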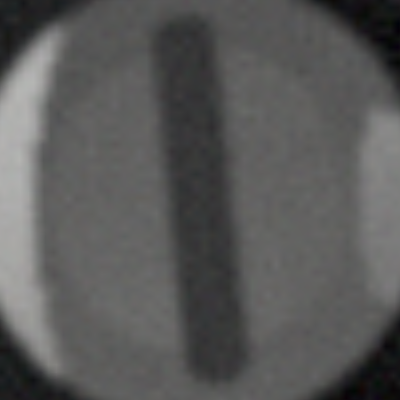

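The ridge turned from about 5° to about 96° in the image, so the dial has gone a quarter turn anticlockwise (~90.5°). Next broken_1, at about (601,207); I look before grasping.

```bash
python3 -m pendant '[{"translation":[0,0,0],"roll":1},{"translation":[0,0,0],"roll":1},{"translation":[0,0,0],"roll":0.11},{"translation":[-1,0.08,0.4],"roll":0},{"translation":[-1,0.08,0.4],"roll":0},{"translation":[-1,0.08,0.4],"roll":0},{"translation":[-1,0.08,0.4],"roll":0},{"translation":[-1,0.08,0.5],"roll":0},{"translation":[-1,0.08,0.5],"roll":0},{"translation":[-1,0.08,0.5],"roll":0},{"translation":[-0.8,0.08,0.4],"roll":0},{"translation":[0,0,0],"roll":0}]' 0.8
cat >> h.py <<'E'
def brass(c,x0=480,x1=760,y0=0,y1=280,z=13,s=3):
    im=rect(c,c["img"],x0,x1,y0,y1,z,s);h=cv2.cvtColor(im,cv2.COLOR_BGR2HSV);m=cv2.inRange(h,(12,100,35),(34,255,255));m=cv2.morphologyEx(m,2,np.ones((3,3)))
    for p,t in blobs(m,2500):
        print("brass",x1-p[1]/s,y1-p[0]/s,"size xy",t[3]/s,t[2]/s,"area",t[4]/s/s)
    return im
E
python3 - <<'E'
from h import *
c=vision.read_camera("wrist"); np.savez("u.npz",**c); s=readout.state();print(s["ee_pos"],s["ee_rot"])
im=brass(c); cv2.imwrite("pics/u.png",im[:600])
cv2.imwrite("pics/u.png",cv2.resize(rect(c,c["img"],550,750,50,250,13,3),(600,600)))
E
```

```text
time: 40.9
ee_pos: [675.6, 187.2, 132.7]
ee_rot: [-179.9, -0.2, 166.1]
contact_force: [0.1, -0.7, -0.8]
gripper_width: 70.2
grasp_force: 0.0
[674.3 188.5 134. ] [-179.9   -0.2  166.1]
brass 751.963334411733 16.9346489809123 size xy 18.666666666666668 29.0 area 343.4444444444444
brass 716.890164116212 141.0062282841724 size xy 60.0 51.666666666666664 area 2004.0
brass 600.993417163738 207.84598850018807 size xy 47.333333333333336 53.666666666666664 area 1378.4444444444443
```

View pics/u.png

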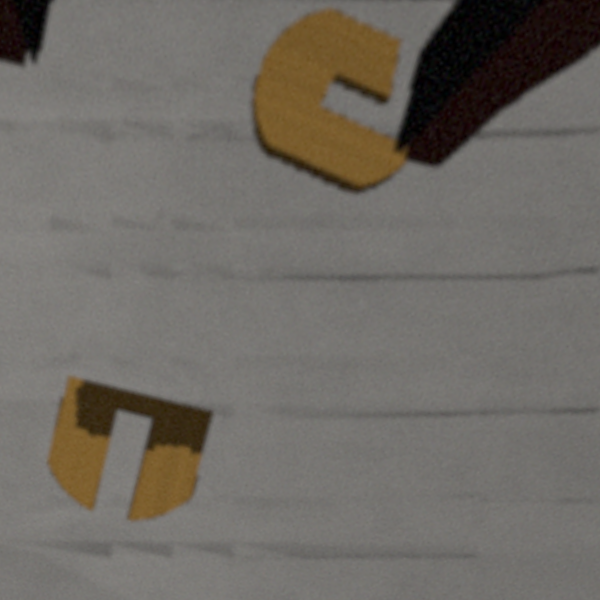

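broken_2 was knocked aside to about (718,142). broken_1 stays at (605.5,204.5), slot direction 167°. Grasp broken_1.

```bash
python3 -m pendant '[{"translation":[0,0,0],"roll":-0.19},{"translation":[0.95,0.01,0.4],"roll":0},{"translation":[0.95,0.01,0.4],"roll":0},{"translation":[0.95,0.01,0.4],"roll":0},{"translation":[0,0,1],"roll":0},{"translation":[0,0,1],"roll":0},{"translation":[0,0,1],"roll":0},{"translation":[0,0,0.6],"roll":0},{"translation":[0,0,0.34],"roll":0},{"translation":[0,0,0],"roll":0}]'; python3 -m pendant '[{"translation":[0,0,0],"roll":0},{"translation":[0,0,0],"roll":0},{"translation":[0,0,0],"roll":0},{"translation":[0,0,0],"roll":0},{"translation":[0,0,0],"roll":0}]' 0.45
```

```text
time: 41.95
ee_pos: [604.8, 205.5, 7.5]
ee_rot: [-180.0, -0.0, 167.4]
contact_force: [-0.3, -0.2, 0.1]
gripper_width: 70.2
grasp_force: 0.0
time: 42.45
ee_pos: [605.9, 205.7, 8.8]
ee_rot: [180.0, 0.1, 167.4]
contact_force: [-1.1, 0.0, 6.6]
gripper_width: 49.3
grasp_force: 29.9
```

```bash
python3 -m pendant '[{"translation":[0,0,-1],"roll":0},{"translation":[0,0,-1],"roll":-1},{"translation":[0,0,-1],"roll":-0.84},{"translation":[0,0,-1],"roll":0},{"translation":[0,0,-1],"roll":0},{"translation":[0,0,-0.5],"roll":0},{"translation":[0,0,0],"roll":0}]'
python3 - <<'E'
from h import *
c=vision.read_camera("top")
m=mask(c["img"],"orange"); h=cv2.cvtColor(c["img"],cv2.COLOR_BGR2HSV); m=cv2.inRange(h,(4,150,80),(16,255,255))
cs,_=cv2.findContours(m,0,2);k=max(cs,key=cv2.contourArea);r=cv2.minAreaRect(k);print(r)
for t in cv2.boxPoints(r): print(plane(c,*t,20)[:2])
e=np.load("e.npz")
for t in((570,180),(743,174),(712,382),(562,383)): print("wrist",plane(e,t[0]/1.5,t[1]/1.5,20)[:2])
to(465,-297,60,180)
E
```

```text
time: 43.15
ee_pos: [606.0, 205.7, 146.8]
ee_rot: [180.0, 0.1, 180.0]
contact_force: [-0.6, 0.1, -2.3]
gripper_width: 49.4
grasp_force: 29.9
((407.0, 215.0), (6.0, 14.0), 90.0)
[ 512.  -292.3]
[ 513.1 -339. ]
[ 492.9 -338.2]
[ 491.8 -291.7]
wrist [ 511.5 -209. ]
wrist [ 515.4 -339.7]
wrist [ 341.9 -347.2]
wrist [ 341.6 -218.8]
at [605.5 205.2 145.3] yaw 179.99 roll units -0.0 shift units [  5.6 -20.1   3.4] F [-0.9 -0.1 -2.2] w 49.4 29.9
```

Tray corners at about (511,-209), (515,-340), (342,-347) and (342,-219) give 172×130, centre (428,-279), which matches the description.

```bash
python3 -m pendant '[{"translation":[0.28,-1,0],"roll":0},{"translation":[0.28,-1,0],"roll":0},{"translation":[0.28,-1,0],"roll":0},{"translation":[0.28,-1,0],"roll":0},{"translation":[0.28,-1,0],"roll":0},{"translation":[0.28,-1,0],"roll":0},{"translation":[0.28,-1,0],"roll":0},{"translation":[0.28,-1,0],"roll":0},{"translation":[0.28,-1,0],"roll":0},{"translation":[0.28,-1,0],"roll":0},{"translation":[0,0,0],"roll":0}]'; python3 -m pendant '[{"translation":[0.28,-1,0],"roll":0},{"translation":[0.28,-1,0],"roll":0},{"translation":[0.28,-1,0],"roll":0},{"translation":[0.28,-1,0],"roll":0},{"translation":[0.28,-1,0],"roll":0},{"translation":[0.28,-1,0],"roll":0},{"translation":[0.28,-1,0],"roll":0},{"translation":[0.28,-1,0],"roll":0},{"translation":[0.28,-1,0],"roll":0},{"translation":[0.2,-0.3,0],"roll":0},{"translation":[0,0,0],"roll":0},{"translation":[0,0,0],"roll":0}]'
```

```text
time: 44.3
ee_pos: [533.6, -49.2, 143.2]
ee_rot: [-179.9, -0.2, 179.7]
contact_force: [0.5, 0.2, -2.3]
gripper_width: 49.3
grasp_force: 29.9
time: 45.5
ee_pos: [467.6, -275.4, 145.1]
ee_rot: [179.9, -0.0, -179.9]
contact_force: [0.7, 0.1, -1.8]
gripper_width: 49.1
grasp_force: 29.9
```

```bash
python3 -m pendant '[{"translation":[0,0,1],"roll":0},{"translation":[0,0,1],"roll":0},{"translation":[0,0,1],"roll":0},{"translation":[0,0,1],"roll":0},{"translation":[0,0,0.6],"roll":0},{"translation":[0,0,0.5],"roll":0},{"translation":[0,0,0.3],"roll":0},{"translation":[0,0,0],"roll":0},{"translation":[0,0,0],"roll":0}]'; python3 -m pendant '[{"translation":[0,0,0],"roll":0},{"translation":[0,0,0],"roll":0},{"translation":[0,0,0],"roll":0},{"translation":[0,0,-1],"roll":0},{"translation":[0,0,-1],"roll":0},{"translation":[0,0,-1],"roll":0},{"translation":[0,0,-1],"roll":0},{"translation":[0,0,-1],"roll":0},{"translation":[0,0,0],"roll":0}]' 0.65
python3 - <<'E'
from h import *
to(680,185,145,180)
E
```

```text
time: 46.4
ee_pos: [467.9, -277.1, 11.0]
ee_rot: [-180.0, 0.0, -180.0]
contact_force: [-0.7, -0.1, -1.5]
gripper_width: 49.3
grasp_force: 30.0
time: 47.3
ee_pos: [469.2, -277.6, 138.7]
ee_rot: [-179.8, 0.2, 180.0]
contact_force: [0.2, 1.3, 0.5]
gripper_width: 57.0
grasp_force: 0.0
at [ 469.2 -277.6  138.7] yaw 179.99 roll units -0.0 shift units [-8.4 18.5 -0.2] F [0.2 1.3 0.5] w 57.0 0.0
```

broken_2 is now near (718,135) with slot direction about -112°. I turn to yaw 68, move over and look.

```bash
python3 -m pendant '[{"translation":[0,0,0],"roll":1},{"translation":[0,0,0],"roll":1},{"translation":[0,0,0],"roll":1},{"translation":[0,0,0],"roll":1},{"translation":[0,0,0],"roll":1},{"translation":[0,0,0],"roll":1},{"translation":[0,0,0],"roll":1},{"translation":[0,0,0],"roll":1},{"translation":[0,0,0],"roll":1},{"translation":[0,0,0],"roll":1},{"translation":[0,0,0],"roll":1},{"translation":[0,0,0],"roll":1}]' 0.8; python3 -m pendant '[{"translation":[0,0,0],"roll":1},{"translation":[0,0,0],"roll":1},{"translation":[0,0,0],"roll":1},{"translation":[0,0,0],"roll":1},{"translation":[0,0,0],"roll":0.3},{"translation":[0.96,0.18,0],"roll":0},{"translation":[0.96,0.18,0],"roll":0},{"translation":[0.96,0.18,0],"roll":0},{"translation":[0.96,0.18,0],"roll":0},{"translation":[0.96,0.18,0],"roll":0},{"translation":[0.96,0.18,0],"roll":0},{"translation":[0.96,0.18,0],"roll":0}]'; python3 -m pendant '[{"translation":[0.96,0.18,0],"roll":0},{"translation":[0.96,0.18,0],"roll":0},{"translation":[0.96,0.18,0],"roll":0},{"translation":[0.96,0.18,0],"roll":0},{"translation":[0.96,0.18,0],"roll":0},{"translation":[0.96,0.18,0],"roll":0},{"translation":[0.96,0.18,0],"roll":0},{"translation":[0.96,0.18,0],"roll":0},{"translation":[0.96,0.18,0],"roll":0},{"translation":[0.7,0.1,0],"roll":0},{"translation":[0,0,0],"roll":0},{"translation":[0,0,0],"roll":0}]'
python3 - <<'E'
from h import *
c=vision.read_camera("wrist"); np.savez("v.npz",**c); s=readout.state();print(s["ee_pos"],s["ee_rot"])
cv2.imwrite("pics/v.png",rect(c,c["img"],650,770,80,200,13,4))
E
```

```text
time: 48.5
ee_pos: [466.9, -277.1, 134.7]
ee_rot: [-180.0, -0.0, 97.2]
contact_force: [-0.3, -0.2, -0.5]
gripper_width: 70.3
grasp_force: 0.0
time: 49.7
ee_pos: [559.7, -132.5, 134.6]
ee_rot: [-180.0, 0.0, 67.9]
contact_force: [0.5, 0.4, 0.2]
gripper_width: 70.1
grasp_force: 0.0
time: 50.9
ee_pos: [686.8, 66.6, 134.7]
ee_rot: [-180.0, 0.1, 68.0]
contact_force: [-0.4, -0.5, 0.4]
gripper_width: 70.2
grasp_force: 0.0
[686.8  65.7 134.9] [-180.     0.1   67.9]
```

View pics/v.png

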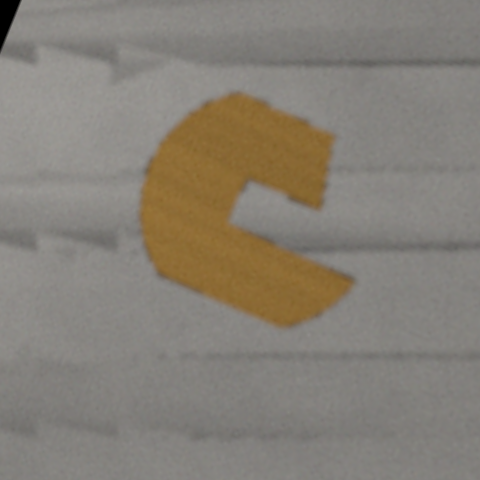

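Centre (717.5,135), slot direction -113°. I grip 4 mm behind centre, where both flats are intact.

```bash
python3 -m pendant '[{"translation":[0,0,0],"roll":0.13},{"translation":[1,0.05,0.4],"roll":0},{"translation":[1,0,0.4],"roll":0},{"translation":[1,0,0.4],"roll":0},{"translation":[0.17,0,1],"roll":0},{"translation":[0,0,1],"roll":0},{"translation":[0,0,1],"roll":0},{"translation":[0,0,0.6],"roll":0},{"translation":[0,0,0.36],"roll":0},{"translation":[0,0,0],"roll":0}]'; python3 -m pendant '[{"translation":[0,0,0],"roll":0},{"translation":[0,0,0],"roll":0},{"translation":[0,0,0],"roll":0},{"translation":[0,0,0],"roll":0},{"translation":[0,0,0],"roll":0}]' 0.45;  python3 -m pendant '[{"translation":[0,0,-1],"roll":0},{"translation":[0,0,-1],"roll":0},{"translation":[0,0,-1],"roll":0},{"translation":[0,0,-1],"roll":0},{"translation":[0,0,-1],"roll":0},{"translation":[0,0,-0.5],"roll":0},{"translation":[0,0,0],"roll":0}]'
```

```text
time: 51.95
ee_pos: [718.9, 138.7, 5.5]
ee_rot: [-179.9, 0.1, 67.0]
contact_force: [0.7, 0.2, -0.4]
gripper_width: 70.3
grasp_force: 0.0
time: 52.45
ee_pos: [720.0, 139.6, 7.7]
ee_rot: [179.9, -0.0, 67.0]
contact_force: [-1.1, 0.2, 6.2]
gripper_width: 49.6
grasp_force: 29.9
time: 53.15
ee_pos: [720.2, 139.8, 145.7]
ee_rot: [179.9, -0.1, 67.0]
contact_force: [-0.3, 0.4, -1.8]
gripper_width: 49.3
grasp_force: 29.9
```

```bash
python3 -m pendant '[{"translation":[0,0,0],"roll":1},{"translation":[0,0,0],"roll":1},{"translation":[0,0,0],"roll":1},{"translation":[0,0,0],"roll":1},{"translation":[0,0,0],"roll":1},{"translation":[0,0,0],"roll":1},{"translation":[0,0,0],"roll":1},{"translation":[0,0,0],"roll":1},{"translation":[0,0,0],"roll":1},{"translation":[0,0,0],"roll":0.75}]'; python3 -m pendant '[{"translation":[-0.77,0.99,0],"roll":0},{"translation":[-0.77,0.99,0],"roll":0},{"translation":[-0.77,0.99,0],"roll":0},{"translation":[-0.77,0.99,0],"roll":0},{"translation":[-0.77,0.99,0],"roll":0},{"translation":[-0.77,0.99,0],"roll":0},{"translation":[-0.77,0.99,0],"roll":0},{"translation":[-0.77,0.99,0],"roll":0},{"translation":[-0.77,0.99,0],"roll":0},{"translation":[0,0,0],"roll":0}]'; python3 -m pendant '[{"translation":[-0.77,0.99,0],"roll":0},{"translation":[-0.77,0.99,0],"roll":0},{"translation":[-0.77,0.99,0],"roll":0},{"translation":[-0.77,0.99,0],"roll":0},{"translation":[-0.77,0.99,0],"roll":0},{"translation":[-0.77,0.99,0],"roll":0},{"translation":[-0.77,0.99,0],"roll":0},{"translation":[-0.77,0.99,0],"roll":0},{"translation":[0,0,0],"roll":0},{"translation":[0,0,0],"roll":0}]'
python3 - <<'E'
from h import *
to(393,-281,10,0)
E
```

```text
time: 54.15
ee_pos: [718.4, 139.0, 141.6]
ee_rot: [179.9, 0.2, -0.3]
contact_force: [0.2, 0.8, -1.0]
gripper_width: 49.3
grasp_force: 29.9
time: 55.15
ee_pos: [542.5, -88.0, 142.2]
ee_rot: [179.9, 0.3, -0.3]
contact_force: [1.0, 0.3, -2.4]
gripper_width: 49.4
grasp_force: 29.9
time: 56.15
ee_pos: [391.7, -281.2, 143.1]
ee_rot: [-179.9, 0.1, -0.1]
contact_force: [-0.5, 0.1, -1.8]
gripper_width: 49.9
grasp_force: 29.9
at [ 391.7 -281.2  143.1] yaw -0.08 roll units -0.01 shift units [ 0.1 -0.   5.3] F [-0.5  0.1 -1.8] w 49.9 29.9
```

```bash
python3 -m pendant '[{"translation":[0,0,1],"roll":0},{"translation":[0,0,1],"roll":0},{"translation":[0,0,1],"roll":0},{"translation":[0,0,1],"roll":0},{"translation":[0,0,0.6],"roll":0},{"translation":[0,0,0.5],"roll":0},{"translation":[0,0,0.22],"roll":0},{"translation":[0,0,0],"roll":0},{"translation":[0,0,0],"roll":0}]'; python3 -m pendant '[{"translation":[0,0,0],"roll":0},{"translation":[0,0,0],"roll":0},{"translation":[0,0,0],"roll":0},{"translation":[0,0,-1],"roll":0},{"translation":[0,0,-1],"roll":0},{"translation":[0,0,-1],"roll":0},{"translation":[0,0,-1],"roll":0},{"translation":[0,-1,-1],"roll":0},{"translation":[0,-1,-1],"roll":0},{"translation":[0,-1,-1],"roll":0},{"translation":[0,-1,-1],"roll":0},{"translation":[0,0,0],"roll":0}]' 0.65; python3 -m pendant '[{"translation":[0,-1,0],"roll":0},{"translation":[0,0,0],"roll":0},{"translation":[0,0,0],"roll":0},{"translation":[0,0,0],"roll":0},{"translation":[0,0,0],"roll":0},{"translation":[0,0,0],"roll":0}]'
python3 - <<'E'
from h import *
c=vision.read_camera("wrist"); s=vision.read_camera("side")["img"]
cv2.imwrite("pics/w.png",np.vstack([c["img"][:300],cv2.resize(s[180:310,180:350],(512,300))]))
E
```

```text
time: 57.05
ee_pos: [392.7, -281.2, 11.3]
ee_rot: [180.0, -0.0, 0.0]
contact_force: [-0.1, -0.7, -1.7]
gripper_width: 49.7
grasp_force: 29.9
time: 58.25
ee_pos: [394.0, -179.0, 214.3]
ee_rot: [179.9, -0.3, 0.2]
contact_force: [0.5, -0.3, -0.7]
gripper_width: 57.3
grasp_force: 0.0
time: 58.85
ee_pos: [392.0, -156.9, 210.6]
ee_rot: [-180.0, 0.0, -0.1]
contact_force: [-0.6, 0.1, 0.6]
gripper_width: 57.0
grasp_force: 0.0
```

View pics/w.png

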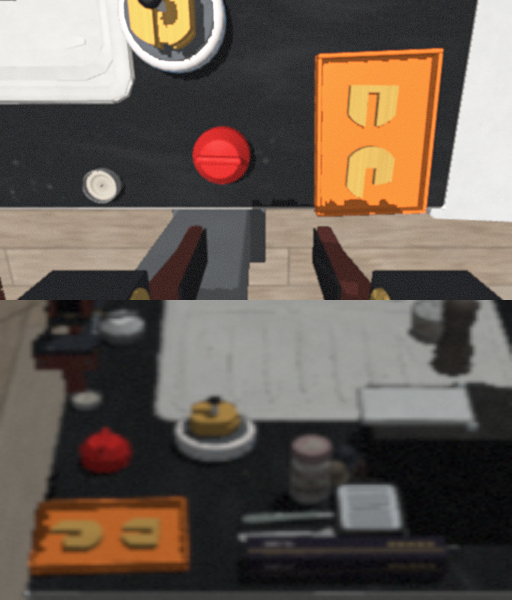

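Both broken weights lie flat in the tray at (372,105) and (370,172). The stack sits on the press, the jar stands and the drainer is empty, so I hand in.

```bash
python3 -c "
from rig import ticket; print(ticket.sign_off())"
```

```text
the job is handed in; nothing more can be done
None
```

Job handed in: all three sound weights are home on the press with their slots half a turn apart, the timer dial was then turned about 90° anticlockwise, both broken weights lie flat in the orange tray, and the spice jar is still standing; sign-off returned no verdict.

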